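# Sort the closing station's leftovers into colour-coded trays

### The arm

A 6-joint arm with a two-finger parallel gripper is mounted at the origin on a cart in front of the work surface, level with it; the furniture and walls round the work are solid. World frame = base frame: x ahead of the robot, y to its left, z up, the work surface at z = 0. Lengths are in mm, angles in degrees, forces in N, time in s.
With the tool pointing down it reaches from about 300 to 850 mm from the base axis. Payload 4.2 kg.
Tool frame: the origin (TCP) lies midway between the tips of the shut fingers; the grasp point (between the pads) lies 19 mm behind it (env.grip_point_offset is the distance from the TCP to the grasp point, in mm); z points along the fingers, x is the direction in which the jaws open and shut, and the axes are right-handed (so a half turn about z gives the same grasp; the last joint's range is limited). The gripper opens to 91 mm and grips with 3 to 60 N. Pads are 32 mm wide; open, the fingers measure 118 mm over their backs; the gripper's body (76 mm by 178 mm) begins 60 mm behind the grasp point.
Start: joints at [61.937, 18.312, 89.639, -0, 72.044, -1.146], TCP at [260.312, 512.719, 213.976] pointing down, gripper open.
Joint ranges: [-177.97, 177.97], [-48.28, 115.42], [12.27, 149.76], [-77.06, 257.06], [2.81, 150.46], [-146.56, 146.56]. Speed limits (degrees/s): [147.25, 147.25, 180, 180, 180, 180].

### API

Orientations are given as [roll, pitch, yaw] about the fixed x, y, z axes, in that order (R = Rz(yaw) Ry(pitch) Rx(roll)).
In Python, from workcell import env gives the robot as it stands.
- The arm moves only by the shell command python3 -m pendant 'ROWS' [FORCE]. ROWS is JSON, a list of rows, each an object with "xyz": the shift along the tool's x, y, z in m, a list of three; "roll": the turn about the tool's z in degrees; "jaw": the closure, from 0 (fully open) to 1 (shut). A call has exactly 8 rows; each row is the pose to reach, as a shift and turn from the pose commanded when the call began, along the tool's axes at that moment; what a row does not reach only later rows make up. A row lasts 1/8 s, in which the tool goes at most 62.5 mm and 10.7 degrees, less where a joint would pass 70% of its speed; a pose out of reach is approached as far as the arm can. A call with a gripper value outside its range is refused whole. The fingers move at their own pace and stop on an object; FORCE is the grip in N (left out, the last holds). Time passes only in rows, so rows that repeat a pose let the fingers close, or fill a call up. It gives the time, the measured TCP pose, the force and the opening at its end, in the units of the state.
- env.state(): the state, without advancing time (a new reading comes with each control period).
- env.grab_frame(name): name is "side" or "top"; returns (picture, depth): 480x640x3 uint8, blue, green, red; 480x640 float32, mm along the optical axis (not along the pixel's ray), 0 where there is no reading.
- env.camera_params(name): a dict with "camera_matrix" (3x3 intrinsics, pixels), "D" ([k1, k2, p1, p2, k3] as OpenCV has them; the pictures are not rectified), "cam_to_world" (4x4, takes a point from camera to world coordinates). Camera axes: x right, y up, looking along -z (the intrinsics and any distortion apply to the point x, -y, -z); pixel columns grow to the right and rows downward; lengths in mm; the calibration is good to about 2 mm. A picture is of the moment at which its call begins. camera_params takes no time and is no camera call.
- env.job_done(): hands the job in, once; it reports no verdict.
The state is a dict: "time_s": time; "qpos": joint angles; "qvel": joint speeds; "effort": joint torques, N m; "ee_pos": TCP position; "ee_rot": TCP orientation; "force": force on the tool from outside, world axes, zero at the start; "torque": the same for the moment, N m; "gripper_width": finger opening in mm.
Only numpy, scipy, OpenCV 4.12 (cv2) and the standard library are available. Lean on these libraries where they do the work, as an engineer would, in place of code of your own. Each camera call takes 0.05 s, during which the arm holds its last target. There are 200 camera calls.

### The job

Clear the bench after the filling run: lay the two clean gold caps in the green tray, then put the paste-stained gold cap and the funnel that stands in the row in front of the trays (it is soiled too) in the red wash tray, and put the tally counter in the empty bay of the blue tray beside the marker pen, everything upright or flat as it stands now and only one thing to a bay. Both clean caps must be in their tray before you move the soiled cap or the funnel; the counter may go at any time. Set things down rather than drop them, and leave the label roll and the pen where they are.

Things in the scene. Friction and masses are not known exactly. Their poses are not given: they have to be found in the camera images.
- clean_cap_a_center (a point): Centre of a clean gold jar cap (half-way up): a flat disc 64 mm across and 10 mm thick, plain gold with no stain, lying flat on the bench, 20 g or so. There are two alike. Its z axis points up.
- clean_cap_b_center (a point): Centre of a clean gold jar cap (half-way up): a flat disc 64 mm across and 10 mm thick, plain gold with no stain, lying flat on the bench, 20 g or so. There are two alike. Its z axis points up.
- soiled_cap_center (a point): Centre of the soiled jar cap (half-way up): the same gold disc, 64 mm across and 10 mm thick, but with a black paste stain on its top; lies flat, z up.
- filling_funnel_center (a point): Centre (half-way up, on the axis) of the pale grey jar funnel in the row before the trays (not the one near the filler), stood on its mouth, stem up: 68 mm across at the foot, 72 mm high. The stem, 21 mm across and round, reaches from 5 mm to 36 mm above this point and is where to grasp it. z is its axis, up. About 60 g.
- tally_center (a point): Centre of the case of the white tally counter, 12 mm above its underside: a round case 43 mm across and 24 mm high, lying flat; a push button on top reaches 30 mm above the underside, and a stub 8 mm thick sticks out of the side toward -y, to 29 mm from here. Grasp the case along its x axis, clear of the stub. z up. About 70 g.
- green_tray: Green two-bay tray, 140 (x) x 200 (y) x 28 mm, fixed. Origin: centre of its underside; x points away from the robot at yaw 0, z up. Walls and floor 4 mm; a 24 mm high divider along x at y = 0 makes two bays, each 132 (x) x 94 mm (y), centred at y = +49 and y = -49 mm, floor 4 mm above the bench. For clean caps; both bays empty at the start.
- red_tray: Red two-bay tray, 140 (x) x 200 (y) x 28 mm, fixed. Origin: centre of its underside; x points away from the robot at yaw 0, z up. Walls and floor 4 mm; a 24 mm high divider along x at y = 0 makes two bays, each 132 (x) x 94 mm (y), centred at y = +49 and y = -49 mm, floor 4 mm above the bench. For things to be washed; both bays empty at the start.
- blue_tray: Blue two-bay tray, 140 (x) x 200 (y) x 28 mm, fixed. Origin: centre of its underside; x points away from the robot at yaw 0, z up. Walls and floor 4 mm; a 24 mm high divider along x at y = 0 makes two bays, each 132 (x) x 94 mm (y), centred at y = +49 and y = -49 mm, floor 4 mm above the bench. The bay at y = +49 mm (left) holds the marker pen; the bay at y = -49 mm is empty.
- pen_center (a point): Centre of the white and green marker pen, 122 mm long (along its x), 14 mm thick, lying loose in the left bay of the blue tray. To be left alone.
- labels_center (a point): Centre (half-way up) of the white roll of labels, 66 mm across and 39 mm high, standing loose in the row with the other things. To be left alone.

How it is judged (in metres and radians):
At the end, for the whole second after the job is handed in: Clean caps in the green tray, soiled cap and funnel in the red, one thing to a bay; counter in the blue tray's empty bay. Each on the bay floor (within 5 mm), level (0.12 rad), at rest, its centre within 55 mm (tray x) and 29 mm (tray y) of the bay's middle ((((x of clean_cap_a_center in the frame of green_tray between -0.055 and 0.055 m and y of clean_cap_a_center in the frame of green_tray between 0.02 and 0.078 m and z of clean_cap_a_center in the frame of green_tray between 0.004 and 0.014 m and angle between clean_cap_a_center's own z axis and vertical below 0.12 rad) and (x of clean_cap_b_center in the frame of green_tray between -0.055 and 0.055 m and y of clean_cap_b_center in the frame of green_tray between -0.078 and -0.02 m and z of clean_cap_b_center in the frame of green_tray between 0.004 and 0.014 m and angle between clean_cap_b_center's own z axis and vertical below 0.12 rad)) or ((x of clean_cap_a_center in the frame of green_tray between -0.055 and 0.055 m and y of clean_cap_a_center in the frame of green_tray between -0.078 and -0.02 m and z of clean_cap_a_center in the frame of green_tray between 0.004 and 0.014 m and angle between clean_cap_a_center's own z axis and vertical below 0.12 rad) and (x of clean_cap_b_center in the frame of green_tray between -0.055 and 0.055 m and y of clean_cap_b_center in the frame of green_tray between 0.02 and 0.078 m and z of clean_cap_b_center in the frame of green_tray between 0.004 and 0.014 m and angle between clean_cap_b_center's own z axis and vertical below 0.12 rad))) and (((x of soiled_cap_center in the frame of red_tray between -0.055 and 0.055 m and y of soiled_cap_center in the frame of red_tray between 0.02 and 0.078 m and z of soiled_cap_center in the frame of red_tray between 0.004 and 0.014 m and angle between soiled_cap_center's own z axis and vertical below 0.12 rad) and (x of filling_funnel_center in the frame of red_tray between -0.055 and 0.055 m and y of filling_funnel_center in the frame of red_tray between -0.078 and -0.02 m and z of filling_funnel_center in the frame of red_tray between 0.035 and 0.045 m and angle between filling_funnel_center's own z axis and vertical below 0.12 rad)) or ((x of soiled_cap_center in the frame of red_tray between -0.055 and 0.055 m and y of soiled_cap_center in the frame of red_tray between -0.078 and -0.02 m and z of soiled_cap_center in the frame of red_tray between 0.004 and 0.014 m and angle between soiled_cap_center's own z axis and vertical below 0.12 rad) and (x of filling_funnel_center in the frame of red_tray between -0.055 and 0.055 m and y of filling_funnel_center in the frame of red_tray between 0.02 and 0.078 m and z of filling_funnel_center in the frame of red_tray between 0.035 and 0.045 m and angle between filling_funnel_center's own z axis and vertical below 0.12 rad))) and x of tally_center in the frame of blue_tray between -0.055 and 0.055 m and y of tally_center in the frame of blue_tray between -0.078 and -0.02 m and z of tally_center in the frame of blue_tray between 0.011 and 0.021 m and angle between tally_center's own z axis and vertical below 0.12 rad and linear speed of each of clean_cap_a, clean_cap_b, soiled_cap, filling_funnel, tally below 0.02 m/s); the robot touches nothing.
It fails at once if the soiled cap or the funnel is moved (30 mm) before both clean caps lie in the green tray (distance of any of soiled_cap_center, filling_funnel_center from where it was at the start of the episode above 0.03 m and not (((x of clean_cap_a_center in the frame of green_tray between -0.055 and 0.055 m and y of clean_cap_a_center in the frame of green_tray between 0.02 and 0.078 m and z of clean_cap_a_center in the frame of green_tray between 0.004 and 0.014 m and angle between clean_cap_a_center's own z axis and vertical below 0.12 rad) and (x of clean_cap_b_center in the frame of green_tray between -0.055 and 0.055 m and y of clean_cap_b_center in the frame of green_tray between -0.078 and -0.02 m and z of clean_cap_b_center in the frame of green_tray between 0.004 and 0.014 m and angle between clean_cap_b_center's own z axis and vertical below 0.12 rad)) or ((x of clean_cap_a_center in the frame of green_tray between -0.055 and 0.055 m and y of clean_cap_a_center in the frame of green_tray between -0.078 and -0.02 m and z of clean_cap_a_center in the frame of green_tray between 0.004 and 0.014 m and angle between clean_cap_a_center's own z axis and vertical below 0.12 rad) and (x of clean_cap_b_center in the frame of green_tray between -0.055 and 0.055 m and y of clean_cap_b_center in the frame of green_tray between 0.02 and 0.078 m and z of clean_cap_b_center in the frame of green_tray between 0.004 and 0.014 m and angle between clean_cap_b_center's own z axis and vertical below 0.12 rad)))).
It fails at once if the label roll is moved by more than 20 mm (distance of labels_center from where it was at the start of the episode above 0.02 m).
It fails at once if the marker pen in the blue tray is moved by more than 20 mm (distance of pen_center from where it was at the start of the episode above 0.02 m).
It fails at once if a thing is dropped or thrown (unheld, faster than 1 m/s: a fall of 50 mm) ((linear speed of clean_cap_a above 1 m/s and contact force between the fingers and clean_cap_a below 0.01 N) or (linear speed of clean_cap_b above 1 m/s and contact force between the fingers and clean_cap_b below 0.01 N) or (linear speed of soiled_cap above 1 m/s and contact force between the fingers and soiled_cap below 0.01 N) or (linear speed of filling_funnel above 1 m/s and contact force between the fingers and filling_funnel below 0.01 N) or (linear speed of tally above 1 m/s and contact force between the fingers and tally below 0.01 N)).
It also fails if it takes over 128 s, if anything falls off the work surface, if the arm or the gripper's body presses on something with over 40 N, if the wrist force passes 120 N, or if a joint passes its speed limit or range.

## Working session

There is one attempt and no reset: what is moved stays moved. The work goes in short steps, Python scripts to look and compute and a shell command to move; the robot and the scene stay as the last step left them, time stands still between calls to the robot, and variables do not carry over. Pictures are saved under pics/ and viewed, about 12 in all and at most 16, crops included, and the job is handed in when it is done.

```bash
mkdir -p pics
cat > h.py <<'E'
import numpy as np, cv2
from workcell import env
def ray(name,px):
    p=env.camera_params(name);K=np.array(p["camera_matrix"]);D=np.array(p["D"]);T=np.array(p["cam_to_world"])
    u=cv2.undistortPoints(np.array(px,float).reshape(-1,1,2),K,D).reshape(-1,2)
    d=np.c_[u[:,0],-u[:,1],-np.ones(len(u))]
    return T[:3,3],d@T[:3,:3].T
def plane(name,px,z):
    o,d=ray(name,px); return o+d*((z-o[2])/d[:,2])[:,None]
E
python3 - <<'E'
from h import *
for n in("top","side"):
    im,d=env.grab_frame(n);cv2.imwrite(f"pics/{n}0.png",im);np.save(f"pics/{n}0.npy",d)
    p=env.camera_params(n);print(n,np.round(p["camera_matrix"],1).tolist(),p["D"],np.round(p["cam_to_world"],3).tolist())
print(env.state(),env.grip_point_offset)
E
```

```text
top [[496.4, 0.0, 321.6], [0.0, 496.4, 236.8], [0.0, 0.0, 1.0]] [-0.08902115  0.          0.          0.          0.        ] [[0.017, 0.981, -0.195, 285.658], [-1.0, 0.018, 0.003, 3.469], [0.007, 0.195, 0.981, 1165.871], [0.0, 0.0, 0.0, 1.0]]
side [[598.7, 0.0, 310.0], [0.0, 598.7, 237.9], [0.0, 0.0, 1.0]] [0.01690706 0.         0.         0.         0.        ] [[-0.988, 0.055, -0.145, 304.3], [-0.155, -0.389, 0.908, 1408.954], [-0.007, 0.92, 0.393, 666.794], [0.0, 0.0, 0.0, 1.0]]
{'time_s': 0.1, 'qpos': array([ 6.19354822e+01,  1.83472194e+01,  8.96999591e+01,  3.03184707e-04,
        7.20432730e+01, -1.14604289e+00]), 'qvel': array([-0.05532578, -0.1013301 , -0.185397  ,  0.00023822, -0.16737251,
        0.03956267]), 'effort': array([ 5.42939756e-05, -4.13334203e+01, -2.32510078e+01,  7.29187368e-02,
        4.21457109e-02, -3.14794488e-05]), 'ee_pos': array([260.1007601 , 512.29979487, 213.20827629]), 'ee_rot': array([-1.79997903e+02,  9.04276127e-02,  6.30814330e+01]), 'force': array([ 0.27902354, -0.52822197,  0.84338577]), 'torque': array([ 0.03170299, -0.00454515, -0.00441234]), 'gripper_width': 91.24642022281441} 18.8
```

View pics/top0.png

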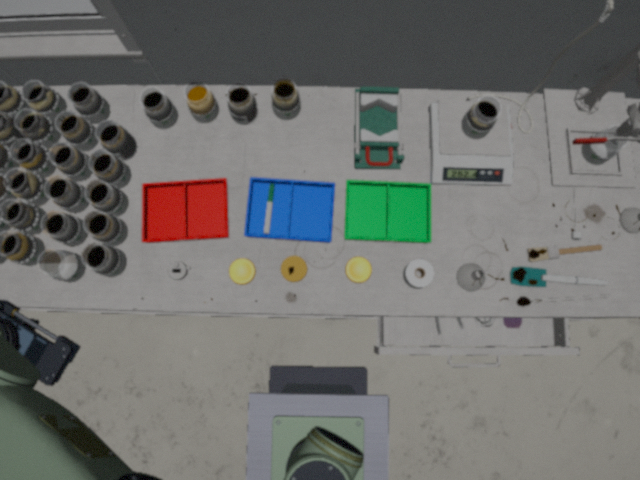

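View pics/side0.png

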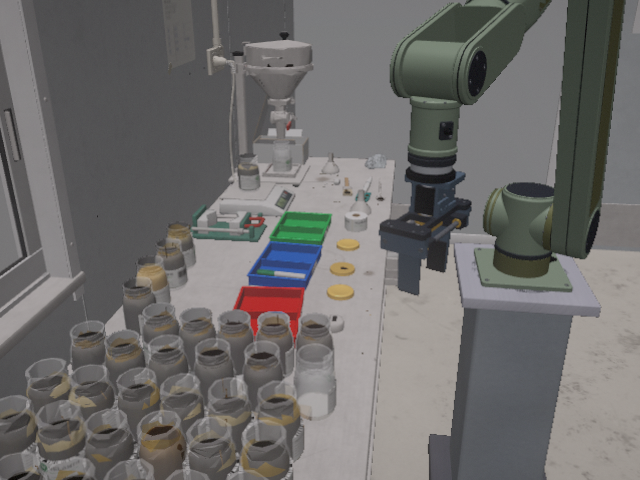

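The top view shows the row: tally (178,270), clean cap (242,271), stained cap (293,269), clean cap (358,270), label roll (419,273), funnel (471,276). Behind it are the red, blue and green trays. The pen is in the blue tray's left bay (268,208). The side view shows the same order.

```bash
cat > m.py <<'E'
from h import *
im=cv2.imread("pics/top0.png");hsv=cv2.cvtColor(im,cv2.COLOR_BGR2HSV);d=np.load("pics/top0.npy")
def comps(mask,amin,box=None):
    if box: m=np.zeros_like(mask);x0,y0,x1,y1=box;m[y0:y1,x0:x1]=mask[y0:y1,x0:x1];mask=m
    cs,_=cv2.findContours(mask,cv2.RETR_EXTERNAL,cv2.CHAIN_APPROX_NONE)
    return [c for c in cs if cv2.contourArea(c)>amin]
for nm,lo,hi,z in(("red",(0,150,90),(6,255,255),28),("blue",(100,150,80),(125,255,255),28),("green",(50,150,80),(75,255,255),28)):
    for c in comps(cv2.inRange(hsv,lo,hi),1500):
        w=plane("top",c.reshape(-1,2),z);r=cv2.minAreaRect(w[:,:2].astype(np.float32));print(nm,np.round(r[0],1),np.round(r[1],1),round(r[2],1))
for c in comps(cv2.inRange(hsv,(12,90,80),(35,255,255)),150,(200,240,400,300)):
    w=plane("top",c.reshape(-1,2),10);(x,y),r=cv2.minEnclosingCircle(w[:,:2].astype(np.float32));e=cv2.fitEllipse(w[:,:2].astype(np.float32));print("cap",x,y,r,np.round(e[0],1),np.round(e[1],1))
print("depth check")
p=env.camera_params("top");T=np.array(p["cam_to_world"])
for n,u,v in(("tally",178,270),("tallyb",184,268),("cap1",242,271),("cap2",293,264),("cap3",358,270),("lab",410,273),("fun",474,276),("bench",330,290),("redfloor",165,210)):
    o,r=ray("top",[(u,v)]);print(n,np.round(o+r[0]*d[v,u],1))
E
python3 m.py
python3 - <<'E'
import cv2,numpy as np
im=cv2.imread("pics/top0.png")
a=cv2.resize(im[245:300,140:230],None,fx=6,fy=6,interpolation=cv2.INTER_CUBIC);b=cv2.resize(im[245:300,390:515],None,fx=6,fy=6,interpolation=cv2.INTER_CUBIC)
c=np.zeros((660,750,3),np.uint8);c[:330,:540]=a;c[330:,:]=b;cv2.imwrite("pics/crop1.png",cv2.resize(c,(660,581)))
E
```

```text
red [571.1 326.8] [143.6 203.1] 4.7
blue [577.3  76.3] [201.4 142.6] 86.9
green [ 577.7 -156.6] [200.8 142.2] 88.5
cap 430.16790771484375 185.1692657470703 30.23578643798828 [429.7 185.1] [56.5 58.2]
cap 438.96343994140625 -87.44261932373047 30.14451789855957 [438.8 -88.6] [55.2 58.2]
cap 438.50848388671875 64.13802337646484 30.310314178466797 [438.6  63.9] [58.6 58.8]
depth check
tally [427.3 331.9  25.7]
tallyb [432.8 319.3  21.3]
cap1 [429.8 184.4  12.2]
cap2 [449.   65.5   9.5]
cap3 [437.4 -87.3  10.5]
lab [ 428.5 -204.2   40.9]
fun [ 421.5 -346.8   59.1]
bench [390.3 -22.5   0.4]
redfloor [575.3 380.3   6. ]
```

View pics/crop1.png

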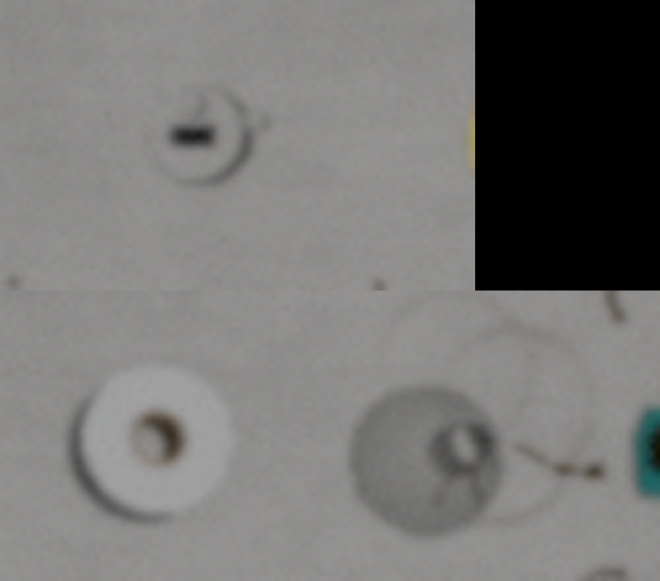

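The crop shows the tally case at about (178,271), with its stub toward -y and turned slightly to +x. The funnel stem top is at (478,275), with its foot circle around (471,277). I'll refine both with depth.

```bash
cat > dm.py <<'E'
from h import *
def cloud(name,d):
    v,u=np.nonzero(d>0); o,r=ray(name,np.c_[u,v]); return o+r*d[v,u][:,None]
if __name__=="__main__":
    for nm in("top","side"):
        P=cloud(nm,np.load(f"pics/{nm}0.npy"))
        for n,x,y,R,z0,z1 in(("tallytop",428,330,35,17,28),("stub?",428,330,45,4,16),("stemtop",425,-355,40,60,80),("stem",425,-355,40,45,60),("foot",425,-345,50,2,30),("label",430,-220,50,32,48),("cap1",430,185,45,6,14),("cap2",438,64,45,6,14),("cap3",439,-88,45,6,14),("tallest bench near row",430,0,500,28,400)):
            s=P[(np.hypot(P[:,0]-x,P[:,1]-y)<R)&(P[:,2]>z0)&(P[:,2]<z1)]
            if len(s)>3:(cx,cy),r=cv2.minEnclosingCircle(s[:,:2].astype(np.float32));print(nm,n,len(s),"mean",np.round(s.mean(0),1),"circ",round(cx,1),round(cy,1),round(r,1))
E
python3 dm.py
```

```text
top tallytop 253 mean [427.2 335.2  22.7] circ 429.2 333.2 25.0
top stub? 76 mean [428.5 321.3   8.2] circ 427.7 328.6 43.6
top stemtop 38 mean [ 425.4 -354.8   68.3] circ 426.2 -356.2 10.2
top stem 35 mean [ 425.7 -353.4   54. ] circ 425.5 -355.6 10.5
top foot 540 mean [ 423.4 -344.    15.2] circ 425.2 -345.5 49.5
top label 600 mean [ 430.  -226.2   38.5] circ 430.7 -227.2 33.8
top cap1 512 mean [430.5 186.   10.4] circ 436.9 183.2 38.2
top cap2 520 mean [439.4  63.7  10.3] circ 434.2 61.8 37.2
top cap3 505 mean [440.1 -87.4  10.1] circ 446.3 -80.5 39.8
top tallest bench near row 20577 mean [609.5   7.  122.1] circ 439.8 5.7 499.4
side tallytop 146 mean [421.8 342.6  23.3] circ 424.5 338.4 22.7
side stub? 87 mean [415.7 349.4   9.1] circ 411.5 331.6 40.9
side stemtop 43 mean [ 427.  -352.9   68.4] circ 424.4 -354.7 14.3
side stem 31 mean [ 426.8 -349.    52.3] circ 428.2 -347.9 12.9
side foot 170 mean [ 419.1 -339.7   16.3] circ 424.4 -346.1 48.8
side label 216 mean [ 430.7 -218.5   39.8] circ 432.1 -225.7 37.4
side cap1 287 mean [430.7 191.7  11.4] circ 437.2 186.7 38.1
side cap2 231 mean [439.5  70.6  11.2] circ 440.8 65.9 34.3
side cap3 178 mean [439.2 -81.4  11.1] circ 437.5 -86.3 39.8
side tallest bench near row 16918 mean [425.4  39.2 138.4] circ 430.0 0.1 500.0
```

Measured positions, with sizes, heights and the two views agreeing to a few mm:

| Thing | x, y (mm) |
|---|---|
| Cap A | (430, 185) |
| Cap B | (439, -88) |
| Soiled cap | (439, 64) |
| Tally | (428, 334) |
| Funnel stem | (425.5, -355) |

| Tray | Centre (mm) | Yaw (deg) |
|---|---|---|
| Red | (571, 327) | 4.7 |
| Blue | (577, 76) | -3.1 |
| Green | (578, -157) | -1.5 |

First I go above cap A and turn the jaws along world x.

```bash
python3 -m pendant '[{"xyz":[-0.030,0.043,0.010],"roll":9,"jaw":0},{"xyz":[-0.061,0.086,0.020],"roll":18,"jaw":0},{"xyz":[-0.092,0.128,0.030],"roll":27,"jaw":0},{"xyz":[-0.123,0.171,0.045],"roll":36,"jaw":0},{"xyz":[-0.154,0.214,0.060],"roll":45,"jaw":0},{"xyz":[-0.184,0.257,0.080],"roll":54,"jaw":0},{"xyz":[-0.215,0.2995,0.094],"roll":63,"jaw":0},{"xyz":[-0.215,0.2995,0.094],"roll":63,"jaw":0}]' 15
cat > look.py <<'E'
import sys
from dm import *
n=sys.argv[1]
for c in("top","side"):
    im,d=env.grab_frame(c);cv2.imwrite(f"pics/{c}{n}.png",im);np.save(f"pics/{c}{n}.npy",d)
s=env.state();print(s["time_s"],s["ee_pos"],s["ee_rot"],s["force"],s["gripper_width"])
E
python3 look.py 1
```

```text
time_s: 1.1
ee_pos: [430.2, 182.5, 118.7]
ee_rot: [179.9, 0.2, -0.2]
force: [-0.6, -0.4, -0.2]
gripper_width: 91.1
1.2 [429.92309382 185.27298465 119.75442716] [-1.79984528e+02  4.77095565e-02  4.31125853e-02] [ 0.23287372  0.65619948 -0.111174  ] 91.53801125249274
```

Run:
```python
from dm import *
P=cloud("top",np.load("pics/top0.npy"))
s=P[(P[:,0]>380)&(P[:,0]<720)&(P[:,1]>390)&(P[:,1]<520)&(P[:,2]>30)&(P[:,2]<200)]
print("jars miny,maxz",np.percentile(s[:,1],[0,1,5]),np.percentile(s[:,2],[50,99,100]))
a=s[s[:,2]>60];print(a[:,1].min())
```

```text
jars miny,maxz [390.22422018 425.47363837 465.69720958] [ 84.9303527  115.03189709 118.70358586]
462.37685659392673
```

View pics/side1.png

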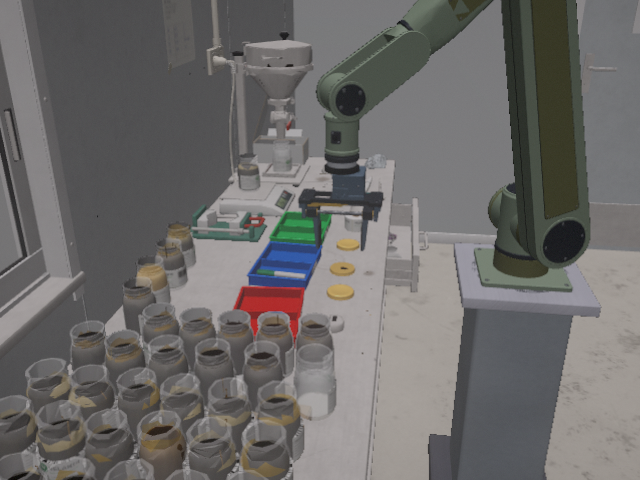

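The side view shows the jaws open along x over the row, with the body clear of the jars and their edge at y≈462. Now I descend and grip cap A.

```bash
python3 -m pendant '[{"xyz":[0,0,0.030],"roll":0,"jaw":0},{"xyz":[0,0,0.060],"roll":0,"jaw":0},{"xyz":[0,0,0.090],"roll":0,"jaw":0},{"xyz":[0,0,0.105],"roll":0,"jaw":0},{"xyz":[0,0,0.112],"roll":0,"jaw":0},{"xyz":[0,0,0.117],"roll":0,"jaw":0},{"xyz":[0,0,0.117],"roll":0,"jaw":0.15},{"xyz":[0,0,0.117],"roll":0,"jaw":0.4}]' 12
python3 -m pendant '[{"xyz":[0,0,0],"roll":0,"jaw":0.4},{"xyz":[0,0,0],"roll":0,"jaw":0.4},{"xyz":[0,0,0],"roll":0,"jaw":0.4},{"xyz":[0,0,-0.010],"roll":0,"jaw":0.4},{"xyz":[0,0,-0.030],"roll":0,"jaw":0.4},{"xyz":[0,0,-0.060],"roll":0,"jaw":0.4},{"xyz":[0,0,-0.097],"roll":0,"jaw":0.4},{"xyz":[0,0,-0.097],"roll":0,"jaw":0.4}]' 12
python3 look.py 2
```

```text
time_s: 2.2
ee_pos: [430.4, 185.7, 3.5]
ee_rot: [-180.0, -0.1, 0.1]
force: [-0.7, -0.6, 0.3]
gripper_width: 74.3
time_s: 3.2
ee_pos: [432.1, 186.2, 102.9]
ee_rot: [-179.8, -0.4, 0.1]
force: [0.5, 0.8, -0.3]
gripper_width: 60.1
3.3 [429.79467788 185.29948578 100.13438291] [-1.79991251e+02 -1.89927032e-02  8.41198652e-02] [-1.04290514 -0.94999524  0.33261862] 60.22542971646362
```

View pics/side2.png

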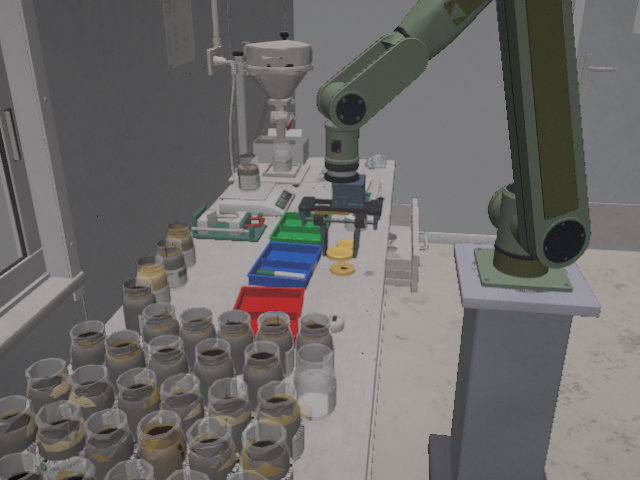

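Cap A is held flat between the fingers at about (340,253). Next, carry it to the green tray's left bay.

```bash
python3 -m pendant '[{"xyz":[0.012,0.025,0],"roll":0,"jaw":0.4},{"xyz":[0.035,0.070,0],"roll":0,"jaw":0.4},{"xyz":[0.059,0.118,0],"roll":0,"jaw":0.4},{"xyz":[0.083,0.166,0],"roll":0,"jaw":0.4},{"xyz":[0.107,0.214,0],"roll":0,"jaw":0.4},{"xyz":[0.130,0.259,0],"roll":0,"jaw":0.4},{"xyz":[0.147,0.293,0],"roll":0,"jaw":0.4},{"xyz":[0.147,0.293,0],"roll":0,"jaw":0.4}]' 12
python3 -m pendant '[{"xyz":[0,0,0.030],"roll":0,"jaw":0.4},{"xyz":[0,0,0.060],"roll":0,"jaw":0.4},{"xyz":[0,0,0.080],"roll":0,"jaw":0.4},{"xyz":[0,0,0.088],"roll":0,"jaw":0.4},{"xyz":[0,0,0.0925],"roll":0,"jaw":0.4},{"xyz":[0,0,0.0925],"roll":0,"jaw":0.4},{"xyz":[0,0,0.0925],"roll":0,"jaw":0.4},{"xyz":[0,0,0.0925],"roll":0,"jaw":0.25}]' 12
python3 -m pendant '[{"xyz":[0,0,0],"roll":0,"jaw":0.2},{"xyz":[0,0,0],"roll":0,"jaw":0.15},{"xyz":[0,0,0],"roll":0,"jaw":0.15},{"xyz":[0,0,-0.010],"roll":0,"jaw":0.15},{"xyz":[0,0,-0.040],"roll":0,"jaw":0.15},{"xyz":[0,0,-0.080],"roll":0,"jaw":0.1},{"xyz":[0,0,-0.113],"roll":0,"jaw":0},{"xyz":[0,0,-0.113],"roll":0,"jaw":0}]' 12
```

```text
time_s: 4.3
ee_pos: [577.5, -109.5, 98.1]
ee_rot: [-180.0, 0.1, -0.1]
force: [0.6, 0.3, -0.4]
gripper_width: 60.5
time_s: 5.3
ee_pos: [577.8, -107.4, 7.9]
ee_rot: [180.0, -0.1, 0.1]
force: [-0.2, 0.2, -0.3]
gripper_width: 66.8
time_s: 6.3
ee_pos: [579.5, -107.8, 124.0]
ee_rot: [179.9, -0.4, 0.1]
force: [-0.1, -0.3, -0.2]
gripper_width: 91.1
```

```bash
python3 -m pendant '[{"xyz":[-0.020,-0.003,0],"roll":0,"jaw":0},{"xyz":[-0.055,-0.008,0],"roll":0,"jaw":0},{"xyz":[-0.095,-0.014,0],"roll":0,"jaw":0},{"xyz":[-0.125,-0.018,0],"roll":0,"jaw":0},{"xyz":[-0.138,-0.0195,0],"roll":0,"jaw":0},{"xyz":[-0.138,-0.0195,0],"roll":0,"jaw":0},{"xyz":[-0.138,-0.0195,0.020],"roll":0,"jaw":0},{"xyz":[-0.138,-0.0195,0.020],"roll":0,"jaw":0}]' 12
python3 look.py 3
```

```text
time_s: 7.3
ee_pos: [439.7, -88.1, 99.4]
ee_rot: [-180.0, 0.1, 0.1]
force: [0.6, 0.6, 0.3]
gripper_width: 91.1
7.4 [440.47764566 -88.22886549 100.54449992] [-1.79998343e+02 -2.56608227e-02  8.47611855e-02] [-0.44284237  0.24220841  0.1035951 ] 91.0273860279096
```

View pics/side3.png

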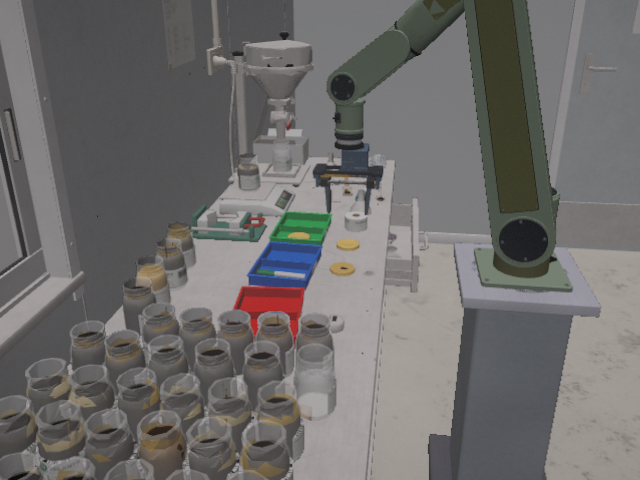

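Cap A lies in the green tray's near bay at about (299,237), and the gripper is over cap B. I pick B and take it to the right bay (576.5, -205.5).

```bash
python3 -m pendant '[{"xyz":[0,0,0.030],"roll":0,"jaw":0},{"xyz":[0,0,0.060],"roll":0,"jaw":0},{"xyz":[0,0,0.085],"roll":0,"jaw":0},{"xyz":[0,0,0.093],"roll":0,"jaw":0},{"xyz":[0,0,0.0975],"roll":0,"jaw":0},{"xyz":[0,0,0.0975],"roll":0,"jaw":0},{"xyz":[0,0,0.0975],"roll":0,"jaw":0.15},{"xyz":[0,0,0.0975],"roll":0,"jaw":0.4}]' 12
python3 -m pendant '[{"xyz":[0,0,0],"roll":0,"jaw":0.4},{"xyz":[0,0,0],"roll":0,"jaw":0.4},{"xyz":[0,0,0],"roll":0,"jaw":0.4},{"xyz":[0,0,-0.010],"roll":0,"jaw":0.4},{"xyz":[0,0,-0.030],"roll":0,"jaw":0.4},{"xyz":[0,0,-0.060],"roll":0,"jaw":0.4},{"xyz":[0,0,-0.097],"roll":0,"jaw":0.4},{"xyz":[0,0,-0.097],"roll":0,"jaw":0.4}]' 12
python3 -m pendant '[{"xyz":[0.015,0.013,0],"roll":0,"jaw":0.4},{"xyz":[0.040,0.034,0],"roll":0,"jaw":0.4},{"xyz":[0.070,0.060,0],"roll":0,"jaw":0.4},{"xyz":[0.100,0.085,0],"roll":0,"jaw":0.4},{"xyz":[0.125,0.106,0],"roll":0,"jaw":0.4},{"xyz":[0.1375,0.117,0],"roll":0,"jaw":0.4},{"xyz":[0.1375,0.117,0],"roll":0,"jaw":0.4},{"xyz":[0.1375,0.117,0],"roll":0,"jaw":0.4}]' 12
python3 -m pendant '[{"xyz":[0,0,0.030],"roll":0,"jaw":0.4},{"xyz":[0,0,0.060],"roll":0,"jaw":0.4},{"xyz":[0,0,0.080],"roll":0,"jaw":0.4},{"xyz":[0,0,0.088],"roll":0,"jaw":0.4},{"xyz":[0,0,0.0925],"roll":0,"jaw":0.4},{"xyz":[0,0,0.0925],"roll":0,"jaw":0.4},{"xyz":[0,0,0.0925],"roll":0,"jaw":0.4},{"xyz":[0,0,0.0925],"roll":0,"jaw":0.25}]' 12
python3 -m pendant '[{"xyz":[0,0,0],"roll":0,"jaw":0.2},{"xyz":[0,0,0],"roll":0,"jaw":0.15},{"xyz":[0,0,0],"roll":0,"jaw":0.15},{"xyz":[0,0,-0.010],"roll":0,"jaw":0.15},{"xyz":[0,0,-0.040],"roll":0,"jaw":0.15},{"xyz":[0,0,-0.080],"roll":0,"jaw":0.1},{"xyz":[0,0,-0.113],"roll":0,"jaw":0},{"xyz":[0,0,-0.113],"roll":0,"jaw":0}]' 12
python3 look.py 4
```

```text
time_s: 8.4
ee_pos: [439.8, -88.1, 3.5]
ee_rot: [180.0, -0.1, 0.1]
force: [-0.8, 0.4, 0.1]
gripper_width: 73.8
time_s: 9.4
ee_pos: [441.5, -88.5, 102.8]
ee_rot: [179.9, -0.4, 0.1]
force: [0.5, 0.3, -0.1]
gripper_width: 60.4
time_s: 10.4
ee_pos: [576.3, -204.7, 98.8]
ee_rot: [-179.9, 0.1, 0.1]
force: [-0.6, -0.1, -0.9]
gripper_width: 60.8
time_s: 11.4
ee_pos: [577.4, -205.0, 8.1]
ee_rot: [180.0, -0.1, 0.1]
force: [0.6, 0.8, -0.3]
gripper_width: 67.2
time_s: 12.4
ee_pos: [579.1, -205.6, 124.2]
ee_rot: [179.9, -0.4, 0.1]
force: [1.2, -0.2, -0.8]
gripper_width: 91.0
12.5 [ 576.81535261 -204.72147039  120.53708297] [-1.79997369e+02 -3.25525027e-03  8.92774147e-02] [-0.64467379 -0.36493141  0.15336704] 90.99017799402807
```

```bash
python3 -m pendant '[{"xyz":[-0.012,-0.025,0],"roll":0,"jaw":0},{"xyz":[-0.035,-0.068,0],"roll":0,"jaw":0},{"xyz":[-0.060,-0.115,0],"roll":0,"jaw":0},{"xyz":[-0.085,-0.163,0],"roll":0,"jaw":0},{"xyz":[-0.108,-0.210,0],"roll":0,"jaw":0},{"xyz":[-0.128,-0.250,0],"roll":0,"jaw":0},{"xyz":[-0.138,-0.269,0.010],"roll":0,"jaw":0},{"xyz":[-0.138,-0.269,0.020],"roll":0,"jaw":0}]' 12
python3 look.py 5
python3 - <<'E'
from dm import *
P=cloud("top",np.load("pics/top5.npy"))
for n,x,y in(("A",577,-108),("B",577,-206)):
    s=P[(np.hypot(P[:,0]-x,P[:,1]-y)<42)];print(n,np.percentile(s[:,2],[10,50,90]))
im=cv2.imread("pics/top5.png");hsv=cv2.cvtColor(im,cv2.COLOR_BGR2HSV)
m=cv2.inRange(hsv,(12,90,80),(40,255,255));m[:170]=0;m[250:]=0
for c in cv2.findContours(m,cv2.RETR_EXTERNAL,cv2.CHAIN_APPROX_NONE)[0]:
    if cv2.contourArea(c)>100:
        w=plane("top",c.reshape(-1,2),14);print(cv2.minEnclosingCircle(w[:,:2].astype(np.float32)))
E
```

```text
time_s: 13.5
ee_pos: [437.1, 64.7, 99.2]
ee_rot: [180.0, 0.1, 0.2]
force: [-0.1, -0.2, -0.4]
gripper_width: 91.0
13.6 [437.65710874  63.48547579  98.7941008 ] [1.79957398e+02 2.06327963e-01 1.10589783e-01] [0.34587596 0.01272881 0.13198841] 91.22899629612805
A [ 2.53224563 11.69208387 16.58129069]
B [ 2.87218143 11.63229985 16.28635797]
((578.3546752929688, -204.04147338867188), 31.686386108398438)
((578.6943969726562, -106.43055725097656), 31.565134048461914)
```

View pics/top5.png

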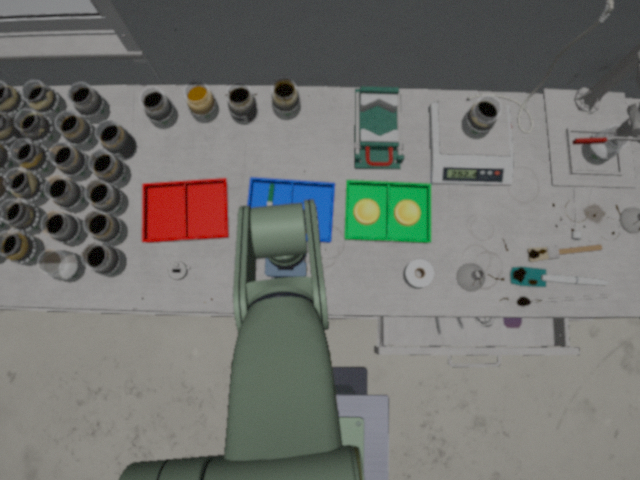

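Both clean caps lie flat in the green bays at (367,211) and (407,211), with measured centres within 3 mm of the bay middles. So the soiled cap can go to the red tray's left bay, kept a little toward -y.

```bash
python3 -m pendant '[{"xyz":[0,0,0.030],"roll":0,"jaw":0},{"xyz":[0,0,0.060],"roll":0,"jaw":0},{"xyz":[0,0,0.085],"roll":0,"jaw":0},{"xyz":[0,0,0.093],"roll":0,"jaw":0},{"xyz":[0,0,0.0975],"roll":0,"jaw":0},{"xyz":[0,0,0.0975],"roll":0,"jaw":0},{"xyz":[0,0,0.0975],"roll":0,"jaw":0.15},{"xyz":[0,0,0.0975],"roll":0,"jaw":0.4}]' 12
python3 -m pendant '[{"xyz":[0,0,0],"roll":0,"jaw":0.4},{"xyz":[0,0,0],"roll":0,"jaw":0.4},{"xyz":[0,0,0],"roll":0,"jaw":0.4},{"xyz":[0,0,-0.010],"roll":0,"jaw":0.4},{"xyz":[0,0,-0.030],"roll":0,"jaw":0.4},{"xyz":[0,0,-0.060],"roll":0,"jaw":0.4},{"xyz":[0,0,-0.097],"roll":0,"jaw":0.4},{"xyz":[0,0,-0.097],"roll":0,"jaw":0.4}]' 12
python3 -m pendant '[{"xyz":[0.012,-0.027,0],"roll":0,"jaw":0.4},{"xyz":[0.032,-0.075,0],"roll":0,"jaw":0.4},{"xyz":[0.053,-0.125,0],"roll":0,"jaw":0.4},{"xyz":[0.075,-0.177,0],"roll":0,"jaw":0.4},{"xyz":[0.097,-0.229,0],"roll":0,"jaw":0.4},{"xyz":[0.117,-0.276,0],"roll":0,"jaw":0.4},{"xyz":[0.129,-0.304,0],"roll":0,"jaw":0.4},{"xyz":[0.129,-0.304,0],"roll":0,"jaw":0.4}]' 12
python3 look.py 6
```

```text
time_s: 14.6
ee_pos: [439.1, 64.0, 3.5]
ee_rot: [-180.0, -0.1, 0.1]
force: [-0.9, -0.1, 0.5]
gripper_width: 74.0
time_s: 15.6
ee_pos: [440.8, 64.2, 102.8]
ee_rot: [-180.0, -0.4, 0.1]
force: [-0.2, -0.2, -0.6]
gripper_width: 60.5
time_s: 16.6
ee_pos: [567.1, 369.6, 98.2]
ee_rot: [180.0, 0.1, 0.2]
force: [-1.2, -0.8, 0.5]
gripper_width: 60.5
16.7 [566.282318   367.20516737  98.73710243] [1.7988716e+02 1.3785765e-01 1.0194125e-01] [ 0.46242988 -0.54709699 -1.23265478] 60.256421770802135
```

View pics/side6.png

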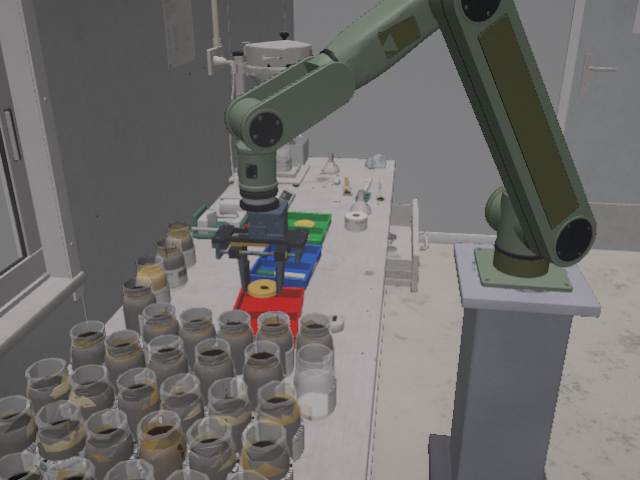

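The soiled cap is held flat above the red tray's left bay at about (263,288), clear of the jars. I lower it and release.

```bash
python3 -m pendant '[{"xyz":[0,0,0.030],"roll":0,"jaw":0.4},{"xyz":[0,0,0.060],"roll":0,"jaw":0.4},{"xyz":[0,0,0.080],"roll":0,"jaw":0.4},{"xyz":[0,0,0.088],"roll":0,"jaw":0.4},{"xyz":[0,0,0.0925],"roll":0,"jaw":0.4},{"xyz":[0,0,0.0925],"roll":0,"jaw":0.4},{"xyz":[0,0,0.0925],"roll":0,"jaw":0.4},{"xyz":[0,0,0.0925],"roll":0,"jaw":0.25}]' 12
python3 -m pendant '[{"xyz":[0,0,0],"roll":0,"jaw":0.2},{"xyz":[0,0,0],"roll":0,"jaw":0.15},{"xyz":[0,0,0],"roll":0,"jaw":0.15},{"xyz":[0,0,-0.010],"roll":0,"jaw":0.15},{"xyz":[0,0,-0.040],"roll":0,"jaw":0.15},{"xyz":[0,0,-0.080],"roll":0,"jaw":0.1},{"xyz":[0,0,-0.113],"roll":0,"jaw":0.1},{"xyz":[0,0,-0.113],"roll":0,"jaw":0.1}]' 12
```

```text
time_s: 17.7
ee_pos: [567.6, 368.4, 8.2]
ee_rot: [-180.0, -0.1, 0.1]
force: [0.4, 0.7, 0.4]
gripper_width: 67.0
time_s: 18.7
ee_pos: [569.1, 369.3, 124.6]
ee_rot: [-179.8, -0.4, 0.1]
force: [-0.4, 1.3, -0.2]
gripper_width: 82.0
```

```bash
python3 -m pendant '[{"xyz":[-0.020,0.005,0],"roll":0,"jaw":0.1},{"xyz":[-0.055,0.013,0],"roll":0,"jaw":0.15},{"xyz":[-0.095,0.023,0],"roll":0,"jaw":0.2},{"xyz":[-0.125,0.031,0],"roll":0,"jaw":0.2},{"xyz":[-0.1395,0.034,0],"roll":0,"jaw":0.2},{"xyz":[-0.1395,0.034,0],"roll":0,"jaw":0.2},{"xyz":[-0.1395,0.034,0.020],"roll":0,"jaw":0.2},{"xyz":[-0.1395,0.034,0.020],"roll":0,"jaw":0.2}]' 20
python3 -m pendant '[{"xyz":[0,0,0.030],"roll":0,"jaw":0.2},{"xyz":[0,0,0.060],"roll":0,"jaw":0.2},{"xyz":[0,0,0.080],"roll":0,"jaw":0.2},{"xyz":[0,0,0.090],"roll":0,"jaw":0.2},{"xyz":[0,0,0.0965],"roll":0,"jaw":0.2},{"xyz":[0,0,0.0965],"roll":0,"jaw":0.2},{"xyz":[0,0,0.0965],"roll":0,"jaw":0.35},{"xyz":[0,0,0.0965],"roll":0,"jaw":0.6}]' 20
python3 -m pendant '[{"xyz":[0,0,0],"roll":0,"jaw":0.65},{"xyz":[0,0,0],"roll":0,"jaw":0.65},{"xyz":[0,0,0],"roll":0,"jaw":0.65},{"xyz":[0,0,0],"roll":0,"jaw":0.65},{"xyz":[0,0,-0.015],"roll":0,"jaw":0.65},{"xyz":[0,0,-0.050],"roll":0,"jaw":0.65},{"xyz":[0,0,-0.096],"roll":0,"jaw":0.65},{"xyz":[0,0,-0.096],"roll":0,"jaw":0.65}]' 20
python3 look.py 7
```

```text
time_s: 19.7
ee_pos: [428.2, 333.7, 99.1]
ee_rot: [179.9, 0.1, 0.1]
force: [0.5, -0.2, -0.2]
gripper_width: 73.2
time_s: 20.7
ee_pos: [428.2, 334.2, 4.6]
ee_rot: [-180.0, -0.1, 0.1]
force: [0.1, -0.2, 0.3]
gripper_width: 56.0
time_s: 21.7
ee_pos: [430.2, 335.7, 104.2]
ee_rot: [-179.7, -0.4, 0.1]
force: [1.3, 0.1, -1.0]
gripper_width: 42.2
21.8 [427.70440201 333.81324876 100.42446665] [-1.79975318e+02 -3.57387773e-02  8.69580553e-02] [-0.11451271 -0.14445796 -0.70754926] 41.92902697682341
```

Run:
```python
import cv2
im=cv2.imread("pics/side7.png")[180:400,180:480];cv2.imwrite("pics/s7c.png",cv2.resize(im,None,fx=2.6,fy=2.6))
```

```text
(no output)
```

View pics/s7c.png

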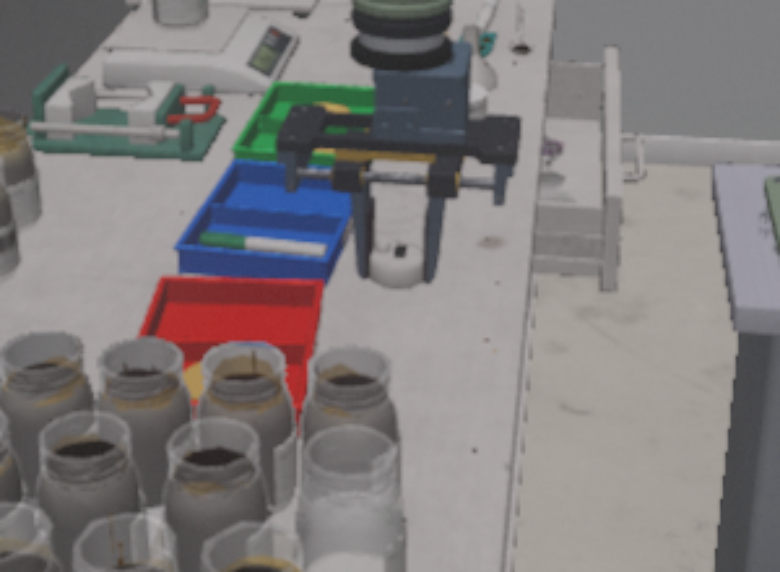

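The tally is held upright at about (397,262) in the crop. Take it to the blue tray's empty bay.

```bash
python3 -m pendant '[{"xyz":[0.012,0.025,0],"roll":0,"jaw":0.65},{"xyz":[0.034,0.070,0],"roll":0,"jaw":0.65},{"xyz":[0.059,0.122,0],"roll":0,"jaw":0.65},{"xyz":[0.084,0.174,0],"roll":0,"jaw":0.65},{"xyz":[0.109,0.226,0],"roll":0,"jaw":0.65},{"xyz":[0.132,0.275,0],"roll":0,"jaw":0.65},{"xyz":[0.147,0.306,0],"roll":0,"jaw":0.65},{"xyz":[0.147,0.306,0],"roll":0,"jaw":0.65}]' 20
python3 -m pendant '[{"xyz":[0,0,0.030],"roll":0,"jaw":0.65},{"xyz":[0,0,0.060],"roll":0,"jaw":0.65},{"xyz":[0,0,0.080],"roll":0,"jaw":0.65},{"xyz":[0,0,0.088],"roll":0,"jaw":0.65},{"xyz":[0,0,0.092],"roll":0,"jaw":0.65},{"xyz":[0,0,0.092],"roll":0,"jaw":0.65},{"xyz":[0,0,0.092],"roll":0,"jaw":0.65},{"xyz":[0,0,0.092],"roll":0,"jaw":0.5}]' 20
python3 -m pendant '[{"xyz":[0,0,0],"roll":0,"jaw":0.42},{"xyz":[0,0,0],"roll":0,"jaw":0.36},{"xyz":[0,0,0],"roll":0,"jaw":0.36},{"xyz":[0,0,-0.010],"roll":0,"jaw":0.36},{"xyz":[0,0,-0.040],"roll":0,"jaw":0.36},{"xyz":[0,0,-0.080],"roll":0,"jaw":0.36},{"xyz":[0,0,-0.122],"roll":0,"jaw":0.36},{"xyz":[0,0,-0.122],"roll":0,"jaw":0.36}]' 20
```

```text
time_s: 22.8
ee_pos: [575.1, 25.9, 98.1]
ee_rot: [180.0, 0.2, -0.1]
force: [0.6, -0.0, -0.5]
gripper_width: 41.7
time_s: 23.8
ee_pos: [575.6, 28.2, 8.3]
ee_rot: [-180.0, -0.1, 0.1]
force: [0.5, 0.1, -0.0]
gripper_width: 45.2
time_s: 24.8
ee_pos: [577.8, 28.2, 134.4]
ee_rot: [-180.0, -0.5, 0.1]
force: [-0.2, 0.2, 0.5]
gripper_width: 58.3
```

The tally is released. Next, move above the funnel and check the alignment.

```bash
python3 -m pendant '[{"xyz":[-0.012,0.030,0],"roll":0,"jaw":0.36},{"xyz":[-0.032,0.083,0],"roll":0,"jaw":0.36},{"xyz":[-0.055,0.140,0],"roll":0,"jaw":0.36},{"xyz":[-0.078,0.200,0],"roll":0,"jaw":0.36},{"xyz":[-0.101,0.258,0],"roll":0,"jaw":0.36},{"xyz":[-0.124,0.318,0],"roll":0,"jaw":0.36},{"xyz":[-0.142,0.364,0],"roll":0,"jaw":0.36},{"xyz":[-0.1495,0.383,0],"roll":0,"jaw":0.36}]' 25
python3 -m pendant '[{"xyz":[0,0,0.010],"roll":0,"jaw":0.36},{"xyz":[0,0,0.020],"roll":0,"jaw":0.36},{"xyz":[0,0,0.030],"roll":0,"jaw":0.36},{"xyz":[0,0,0.040],"roll":0,"jaw":0.36},{"xyz":[0,0,0.045],"roll":0,"jaw":0.36},{"xyz":[0,0,0.045],"roll":0,"jaw":0.36},{"xyz":[0,0,0.045],"roll":0,"jaw":0.36},{"xyz":[0,0,0.045],"roll":0,"jaw":0.36}]' 25
python3 look.py 8
python3 - <<'E'
import cv2,numpy as np
a=cv2.imread("pics/side8.png")[120:280,260:460];b=cv2.imread("pics/top8.png")[150:310,120:320]
cv2.imwrite("pics/c8.png",cv2.resize(np.hstack([a,b]),None,fx=2,fy=2,interpolation=cv2.INTER_CUBIC))
E
```

```text
time_s: 25.8
ee_pos: [424.7, -357.0, 129.2]
ee_rot: [-180.0, 0.1, -0.1]
force: [-0.2, -0.4, -0.3]
gripper_width: 58.3
time_s: 26.8
ee_pos: [426.5, -355.3, 85.3]
ee_rot: [180.0, -0.0, 0.1]
force: [0.1, -0.3, -0.3]
gripper_width: 58.3
26.9 [ 426.43891157 -355.22918321   85.22192089] [ 1.79981507e+02 -3.17522779e-02  7.31223129e-02] [-0.7206416   0.12487898  0.31443689] 58.195360881833324
```

View pics/c8.png

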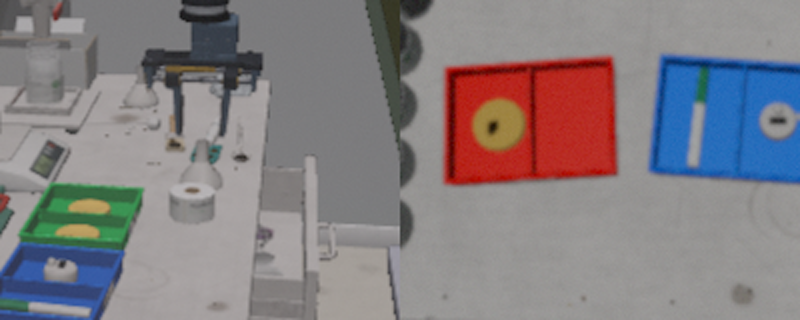

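The crops show the stem centred between the fingertips (side half, about (204,145)), the soiled cap in the red left bay, and the tally in the blue right bay. I grip the funnel stem and lift.

```bash
python3 -m pendant '[{"xyz":[0,0,0.012],"roll":0,"jaw":0.36},{"xyz":[0,0,0.024],"roll":0,"jaw":0.36},{"xyz":[0,0,0.034],"roll":0,"jaw":0.36},{"xyz":[0,0,0.041],"roll":0,"jaw":0.36},{"xyz":[0,0,0.041],"roll":0,"jaw":0.36},{"xyz":[0,0,0.041],"roll":0,"jaw":0.5},{"xyz":[0,0,0.041],"roll":0,"jaw":0.65},{"xyz":[0,0,0.041],"roll":0,"jaw":0.75}]' 25
python3 -m pendant '[{"xyz":[0,0,0],"roll":0,"jaw":0.9},{"xyz":[0,0,0],"roll":0,"jaw":0.9},{"xyz":[0,0,0],"roll":0,"jaw":0.9},{"xyz":[0,0,0],"roll":0,"jaw":0.9},{"xyz":[0,0,-0.010],"roll":0,"jaw":0.9},{"xyz":[0,0,-0.040],"roll":0,"jaw":0.9},{"xyz":[0,0,-0.080],"roll":0,"jaw":0.9},{"xyz":[0,0,-0.110],"roll":0,"jaw":0.9}]' 25
python3 look.py 9
python3 - <<'E'
import cv2,numpy as np
a=cv2.imread("pics/side9.png")[100:260,260:460]
cv2.imwrite("pics/c9.png",cv2.resize(a,None,fx=2.5,fy=2.5,interpolation=cv2.INTER_CUBIC))
E
```

```text
time_s: 27.9
ee_pos: [426.5, -355.2, 44.2]
ee_rot: [180.0, -0.0, 0.1]
force: [-0.7, 0.4, 0.2]
gripper_width: 31.5
time_s: 28.9
ee_pos: [426.7, -355.4, 156.1]
ee_rot: [179.9, -0.1, 0.1]
force: [0.4, -0.2, -0.3]
gripper_width: 20.3
29.0 [ 428.19781555 -356.64475221  157.9392617 ] [ 1.79691148e+02 -3.68088968e-01  8.31395435e-02] [-0.00798581 -0.15058739 -0.31423021] 20.652537429119967
```

View pics/c9.png

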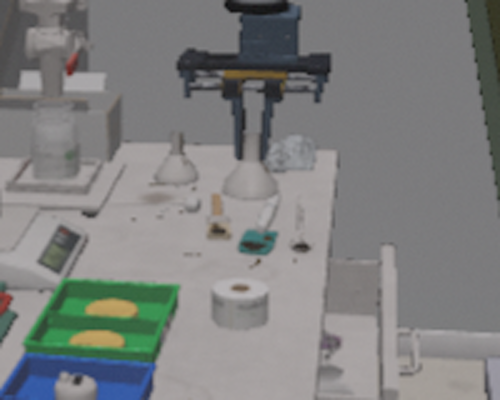

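The funnel hangs upright by its stem at about (250,180). Carry it to the red right bay in two legs.

```bash
python3 -m pendant '[{"xyz":[0.004,-0.017,0],"roll":0,"jaw":0.9},{"xyz":[0.012,-0.050,0],"roll":0,"jaw":0.9},{"xyz":[0.023,-0.096,0],"roll":0,"jaw":0.9},{"xyz":[0.034,-0.144,0],"roll":0,"jaw":0.9},{"xyz":[0.045,-0.192,0],"roll":0,"jaw":0.9},{"xyz":[0.056,-0.240,0],"roll":0,"jaw":0.9},{"xyz":[0.067,-0.285,0],"roll":0,"jaw":0.9},{"xyz":[0.075,-0.317,0],"roll":0,"jaw":0.9}]' 25
python3 -m pendant '[{"xyz":[0.010,-0.042,0],"roll":0,"jaw":0.9},{"xyz":[0.022,-0.092,0],"roll":0,"jaw":0.9},{"xyz":[0.034,-0.144,0],"roll":0,"jaw":0.9},{"xyz":[0.046,-0.196,0],"roll":0,"jaw":0.9},{"xyz":[0.057,-0.244,0],"roll":0,"jaw":0.9},{"xyz":[0.067,-0.285,0],"roll":0,"jaw":0.9},{"xyz":[0.074,-0.310,0],"roll":0,"jaw":0.9},{"xyz":[0.075,-0.317,0],"roll":0,"jaw":0.9}]' 25
python3 -m pendant '[{"xyz":[0,0,0],"roll":0,"jaw":0.9},{"xyz":[0,0,0.030],"roll":0,"jaw":0.9},{"xyz":[0,0,0.060],"roll":0,"jaw":0.9},{"xyz":[0,0,0.085],"roll":0,"jaw":0.9},{"xyz":[0,0,0.097],"roll":0,"jaw":0.9},{"xyz":[0,0,0.103],"roll":0,"jaw":0.9},{"xyz":[0,0,0.1055],"roll":0,"jaw":0.9},{"xyz":[0,0,0.1055],"roll":0,"jaw":0.9}]' 25
python3 look.py 10
python3 - <<'E'
import cv2,numpy as np
a=cv2.imread("pics/side10.png")[180:360,200:440]
cv2.imwrite("pics/c10.png",cv2.resize(a,None,fx=2.5,fy=2.5,interpolation=cv2.INTER_CUBIC))
E
```

```text
time_s: 30.0
ee_pos: [499.4, -34.9, 152.2]
ee_rot: [-179.9, 0.2, 0.2]
force: [-0.4, 0.4, -0.9]
gripper_width: 20.1
time_s: 31.0
ee_pos: [573.8, 280.8, 151.8]
ee_rot: [179.9, 0.2, 0.2]
force: [0.2, -0.1, -0.9]
gripper_width: 20.5
time_s: 32.0
ee_pos: [575.8, 279.3, 49.2]
ee_rot: [-180.0, -0.1, 0.1]
force: [-0.1, 0.5, -0.6]
gripper_width: 20.3
32.1 [575.81210111 279.36254122  49.22146515] [-1.79961780e+02 -7.29714419e-02  8.39656132e-02] [ 0.07815973 -0.12316063 -0.09930288] 20.696589520662013
```

View pics/c10.png

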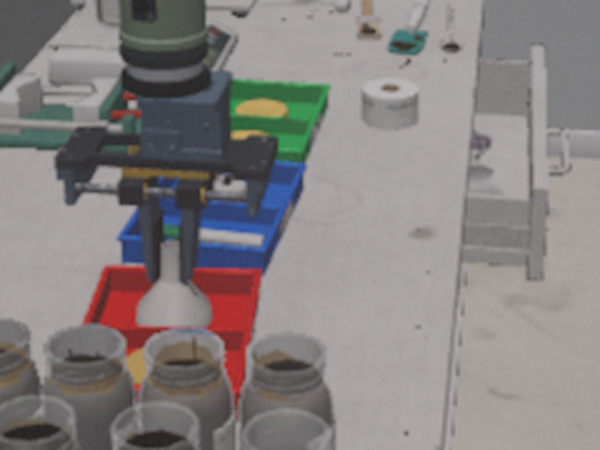

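The funnel is in the right red bay about 1 mm above the floor, clear of the walls and divider. I lower it 1 mm, release, rise and retreat to clear the view.

```bash
python3 -m pendant '[{"xyz":[0,0,0.001],"roll":0,"jaw":0.9},{"xyz":[0,0,0.001],"roll":0,"jaw":0.9},{"xyz":[0,0,0.001],"roll":0,"jaw":0.75},{"xyz":[0,0,0.001],"roll":0,"jaw":0.65},{"xyz":[0,0,0.001],"roll":0,"jaw":0.5},{"xyz":[0,0,0.001],"roll":0,"jaw":0.4},{"xyz":[0,0,0.001],"roll":0,"jaw":0.4},{"xyz":[0,0,0.001],"roll":0,"jaw":0.4}]' 10
python3 -m pendant '[{"xyz":[0,0,-0.010],"roll":0,"jaw":0.4},{"xyz":[0,0,-0.030],"roll":0,"jaw":0.4},{"xyz":[0,0,-0.060],"roll":0,"jaw":0.4},{"xyz":[0,0,-0.100],"roll":0,"jaw":0.4},{"xyz":[0,0,-0.140],"roll":0,"jaw":0.4},{"xyz":[-0.030,0,-0.160],"roll":0,"jaw":0.4},{"xyz":[-0.080,0,-0.160],"roll":0,"jaw":0.4},{"xyz":[-0.120,0,-0.160],"roll":0,"jaw":0.4}]' 10
python3 -m pendant '[{"xyz":[-0.030,0.040,0],"roll":0,"jaw":0.4},{"xyz":[-0.060,0.090,0],"roll":0,"jaw":0.4},{"xyz":[-0.080,0.140,0],"roll":0,"jaw":0.4},{"xyz":[-0.090,0.190,0],"roll":0,"jaw":0.4},{"xyz":[-0.100,0.240,0],"roll":0,"jaw":0.4},{"xyz":[-0.100,0.280,0],"roll":0,"jaw":0.4},{"xyz":[-0.100,0.280,0],"roll":0,"jaw":0.4},{"xyz":[-0.100,0.280,0],"roll":0,"jaw":0.4}]' 10
python3 look.py 11
python3 - <<'E'
from dm import *
P=cloud("top",np.load("pics/top11.npy"));P0=cloud("top",np.load("pics/top0.npy"))
def tr(x,y,c,yaw):
    a=np.radians(yaw);R=np.array([[np.cos(a),np.sin(a)],[-np.sin(a),np.cos(a)]]);return np.round(R@(np.array([x,y])-c),1)
G=((577.7,-156.6),-1.5);Rd=((571.1,326.8),4.7);B=((577.3,76.3),-3.1)
for n,x,y,R,z0,z1,t in(("A",578,-107,28,5,30,G),("B",577,-205,28,5,30,G),("soiled",567,369,28,5,30,Rd),("tally",575,28,35,20,33,B),("stem",576,279,35,62,90,Rd)):
    s=P[(np.hypot(P[:,0]-x,P[:,1]-y)<R)&(P[:,2]>z0)&(P[:,2]<z1)];c=s.mean(0);print(n,len(s),np.round(c,1),np.round(np.percentile(s[:,2],[5,95]),1),"tray",tr(c[0],c[1],*t))
for n,Q in(("before",P0),("after",P)):
    s=Q[(np.hypot(Q[:,0]-430,Q[:,1]+226)<50)&(Q[:,2]>32)];print("labels",n,s.mean(0))
im=cv2.imread("pics/top11.png")[160:320,120:520];cv2.imwrite("pics/c11.png",cv2.resize(im,None,fx=2,fy=2,interpolation=cv2.INTER_CUBIC))
E
```

```text
time_s: 33.1
ee_pos: [575.4, 279.2, 47.5]
ee_rot: [-180.0, -0.0, 0.1]
force: [-0.6, -0.2, -0.2]
gripper_width: 54.6
time_s: 34.1
ee_pos: [453.9, 278.9, 208.6]
ee_rot: [-179.9, -0.1, 0.1]
force: [0.1, 0.1, -0.5]
gripper_width: 54.7
time_s: 35.1
ee_pos: [355.9, -0.8, 207.9]
ee_rot: [-180.0, -0.1, 0.1]
force: [0.1, 0.3, -0.7]
gripper_width: 54.5
35.2 [ 3.55949604e+02 -3.45520669e-01  2.07646017e+02] [-1.79976922e+02 -2.53510246e-02  1.64411618e-01] [-0.73590858 -0.46791063 -0.04005589] 54.55453506688483
A 419 [ 577.7 -106.9   14.5] [11.  17.7] tray [-1.3 49.7]
B 417 [ 576.5 -204.7   14.3] [10.7 17.8] tray [  0.1 -48.1]
soiled 407 [566.5 369.   14.7] [11.2 18.4] tray [-1.1 42.4]
tally 250 [576.6  30.9  26.5] [21.9 31.1] tray [  1.8 -45.4]
stem 43 [577.5 277.2  70.9] [63.9 77.5] tray [  2.3 -50. ]
labels before [ 430.04324698 -226.24575392   38.54373868]
labels after [ 430.04569258 -226.23749676   38.58975547]
```

View pics/c11.png

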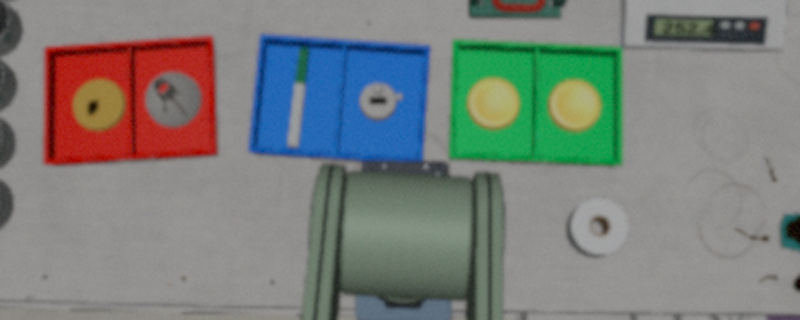

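View pics/side11.png

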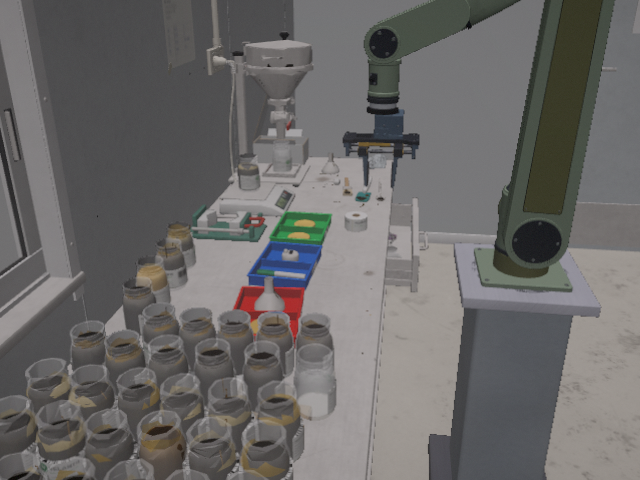

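The last two pictures show every item flat or upright in its own bay: red holds the soiled cap and the funnel, blue the pen and the tally, green the two clean caps. The funnel stands upright, and the label roll and pen are undisturbed. I hand the job in.

```bash
python3 -c "
from workcell import env
print(env.job_done())"
```

```text
the job is handed in; nothing more can be done
None
```

The bench is cleared and the job was handed in at about 35 s of the 128 s allowed; the hand-in gave no verdict. I placed both clean caps in the green tray first, then the soiled cap in the red tray's left bay. The tally went into the blue tray's empty bay, and the funnel, held by its stem, into the red tray's right bay. Everything was lowered onto the bay floor before release.

My last checks, from the top camera's picture and depth, with the side picture for uprightness:
- **Position:** the four items other than the soiled cap measure within about 4 mm of their bay's middle. The soiled cap is about 7 mm off, as I meant, to keep the gripper clear of the jars.
- **Height and level:** mean cap-top heights were 14.3–14.7 mm, against 14 mm expected. Single depth readings scatter by about 3 mm. The funnel stands upright in both pictures.
- **Left alone:** the label roll's position is unchanged to within 0.1 mm. The pen looks undisturbed in the pictures, but I did not measure it.
- **Disagreements:** the gripper read about 60 mm on the 64 mm caps. At the start, the side camera's depth put things up to about 8 mm further toward +y than the top camera. I used the top camera, and all the grasps held.

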